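# Tighten the clamp nut of a fingerboard gluing jig

## Task

Clamp the guitar fingerboard in its gluing jig: first turn the big hex nut clockwise with your fingers until its white pointer stands at the yellow line on the black dial. Then pick up the wrench, fit its open jaw on the nut and, using the wrench only, turn the nut further clockwise until the pointer stands at the red line. Finally lay the wrench back flat on its wooden rest, across both supports and lengthwise as it was, leaving the nut at the red line and the glue bottle and hand plane undisturbed.

Things in the scene. Friction and masses are not known exactly. Their poses are not given: they have to be found in the camera images.
- jig: Fixed jig: plywood board 190 (x) x 220 x 15 mm, a guitar neck along its y (fingerboard top 42 mm above table). Across it along x lies a green clamp bar 170 x 40 x 18 mm, top 66 to 60 mm above table, sinking 2 mm per rad of nut turn. Origin: centre of the underside. Nut axis at x = -55, y = 0 (robot side); at x = +55 a stud with a round cap, top 77 mm above table at most.
- nut: Dark steel hex nut, captive: 30 mm across flats, 34.6 across corners, 30 high, on a round flange 44 mm across, 4 thick. Origin: on the axis at the hex's underside (flange top), 72 to 66 mm above table. z up; x is the direction of the white pointer (stripe on top, flat and flange), through the middle of a flat; flats face 0, 60, 120.. degrees from x. A stud end stands 8 mm above the hex.
- nut_top (a point): Point on the nut's axis at the top face of the hex, 30 mm above nut; same axes.
- nut_turn (a joint): Nut angle in rad, growing clockwise seen from above (tightening; the bar sinks). At 0 the pointer points along the jig's +y; the yellow line on the black dial (88 mm across) under the flange is at 2.0, the red line at 2.8; end stops at -0.3 and 3.4. Friction torque about 0.25 N m.
- wrench: Loose steel open-ended wrench, 200 mm long, 12 thick, 0.3 kg, flat on its rest. Origin: centre of the jaw (where the nut's axis goes), on the underside. x points out of the jaw; handle 18 mm wide from x = -36 to -165, round end of 24 mm there. Jaw 33 mm between faces parallel to x, bottom at x = -20, prong tips (flared) at +23, head 57 wide. Fits the nut with two flats parallel to x.
- wrench_mid (a point): Point on the handle, at wrench x = -95 mm, mid-thickness (6 mm above the underside): good place to grip, between the supports. Wrench axes.
- rest: Fixed wooden wrench rest: base 190 x 75 x 10 mm with two cork-topped supports across it at x = -50 and +50 mm, each 22 mm (x) by 75 mm (y), tops 38 mm above the table. Origin: centre of the underside, on the table; the wrench lies along its x with its jaw end to +x.
- rest_top (a point): Centre of the rest at the height of the supports' tops, 38 mm above the table; axes of the rest. At the start wrench_mid lies about 6 mm above it.
- tuner_tray: Fixed dark wooden tray 190 (x) x 90 x 35 mm with brass guitar tuners. Bystander. Origin: centre of its underside.
- glue: Loose white glue bottle, 56 mm in diameter and 125 mm high, orange cap. Bystander. Origin: centre of its underside.
- plane: Loose small hand plane, 150 (x) x 48 x 52 mm. Bystander. Origin: centre of its sole.
There are look-alikes about, which are no part of the job. What is meant by the wrench is not pink, and is the smaller of those in its own colour. Leave any blue look-alike of the rest alone.

How it is judged:
On the way, in this order (a step that is already met when the one before it is completed fails the run):
1. the nut is turned by the fingers to the yellow line (joint 1.8 to 2.2) (value of joint nut_turn between 1.8 and 2.2 rad and contact force between the fingers and nut above 1 N), for 0.1 s.
2. the wrench's jaw is on the nut, held by the fingers, with the pointer still short of the red line (horizontal distance between wrench and nut below 0.012 m and z of wrench in the frame of nut between -0.004 and 0.026 m and contact force between the fingers and wrench above 1 N and value of joint nut_turn below 2.5 rad), for 0.05 s.
3. the nut is turned with the wrench to the red line (joint 2.62 to 2.98) (value of joint nut_turn between 2.62 and 2.98 rad and horizontal distance between wrench and nut below 0.012 m), for 0.2 s.
At the end, for the whole second after the job is handed in: Nut pointer at the red line (joint 2.62 to 2.98); wrench released and at rest, flat across both supports of its rest: its wrench_mid within 30 mm (horizontally) of the rest's centre, tilt under 0.12 rad, along the rest within 0.3 rad, either way round (value of joint nut_turn between 2.62 and 2.98 rad and linear speed of wrench below 0.02 m/s and horizontal distance between wrench_mid and rest_top below 0.03 m and z of wrench_mid in the frame of rest_top between 0.001 and 0.011 m and angle between wrench's own z axis and vertical below 0.12 rad and angle between the x axis of wrench and the x axis of rest_top, either way round below 0.3 rad); the robot touches nothing.
It fails at once if the fingers or arm push the nut beyond the hand-tight position (joint over 2.35) (value of joint nut_turn above 2.35 rad and contact force between any of the fingers, the arm and nut above 1 N).
It fails at once if the wrench turns the nut before it is hand-tight (joint under 1.6) (value of joint nut_turn below 1.6 rad and contact force between wrench and nut above 1 N).
It fails at once if the nut is forced far past the red line (joint over 3.2) (value of joint nut_turn above 3.2 rad).
It fails at once if the glue bottle or the plane is moved by more than 20 mm or tipped (distance of any of glue, plane from where it was at the start of the episode above 0.02 m or angle between any of glue, plane's own z axis and vertical above 0.3 rad).
It also fails if it takes over 72 s, if anything falls off the work surface, if the arm or the gripper's body presses on something with over 40 N, if the wrist force passes 120 N, or if a joint passes its speed limit or range.

## Robot

A 6-joint arm with a two-finger parallel gripper is mounted at the origin on the work surface. World frame = base frame: x ahead of the robot, y to its left, z up, the work surface at z = 0. Lengths are in m, angles in rad, forces in N, time in s.
With the tool pointing down it reaches from about 0.425 to 0.95 m from the base axis. Payload 3.5 kg.
Tool frame: the origin (TCP) lies between the finger pads; the fingertips stand 19 mm ahead of it and the grasp point (between the pads) is the TCP; z points along the fingers, y is the line along which they close (so a half turn about z gives the same grasp; the last joint's range is limited). The gripper opens to 85 mm and grips with 20 to 120 N. Pads are 22 mm wide; open, the fingers measure 114 mm over their backs; the gripper's body (76 mm by 85 mm) begins 54 mm behind the grasp point. The pads swing forward as they close: fully open they stand 13 mm farther back than shut.
Start: joints at [-1.352, 0.286, 1.577, -0, 1.279, -0.15], TCP at [0.243, -0.63, 0.25] pointing down, gripper open.
Joint ranges: [-2.77, 2.77], [-0.9, 2.22], [0.21, 2.48], [-1.53, 4.67], [0.24, 2.81], [-2.84, 2.84]. Speed limits (rad/s): [2.79, 2.79, 3.14, 3.14, 3.14, 3.14].

## Interface

Orientations are given as a unit quaternion [x, y, z, w].
In Python, from plant import monitor, eyes, ctrl gives the robot as it stands.
- The arm moves only by the shell command python3 -m handwheel 'ROWS' [FORCE]. ROWS is JSON, a list of rows, each a list of 7 numbers: the shift along the tool's x, y, z in units of 40 cm (1.0 is 40 cm), then the turn, a rotation vector about the tool's x, y, z in units of pi rad (1.0 is pi rad), then the opening, from -1 (shut) to 1 (fully open). A call has 1 to 12 rows; each row is the pose to reach, as a shift and turn from the pose commanded when the call began, along the tool's axes at that moment, turning the shorter way round; what a row does not reach only later rows make up. A row lasts 1/8 s, in which the tool goes at most 62.5 mm and 10.7 degrees, less where a joint would pass 70% of its speed; a pose out of reach is approached as far as the arm can. A call with a number of a shift or a turn outside -1 to 1 is refused whole. A call with a gripper value outside its range is refused whole. The fingers move at their own pace and stop on an object; FORCE is the grip in N (left out, the last holds). Time passes only in rows, so rows that repeat a pose let the fingers close. It gives the time, the measured TCP pose, the force, the opening and the grip force at its end, in the units of the state.
- monitor.get_state(): the state, without advancing time (a new reading comes with each control period).
- eyes.read_camera(name): name is "side" or "top" or "wrist"; returns the picture (400x640x3 uint8, red, green, blue); there is no depth.
- eyes.camera_params(name): a dict with "K" (3x3 intrinsics, pixels), "R" (3x3) and "t" (3): a world point X has camera coordinates R X + t. Camera axes: x right, y down, z forward; pixel columns grow to the right and rows downward; lengths in m; the calibration is good to about 2 mm. A picture is of the moment at which its call begins: read the wrist's pose just before it. camera_params takes no time and is no camera call; for the wrist camera it gives the pose at the moment of the call.
- ctrl.sign_off(): hands the job in; it is judged then, once.
The state is a dict: "time": time; "qpos": joint angles; "dq": joint speeds; "joint_efforts": joint torques, N m; "eef_pos": TCP position; "tcp_rot": TCP orientation; "contact_force": force on the tool from outside, world axes, zero at the start; "wrist_torque": the same for the moment, N m; "opening": opening from 0.0 (shut) to 1.0 (fully open); "finger_force": force on a finger pad.
Only numpy, scipy, OpenCV 4.12 (cv2) and the standard library are available. Lean on these libraries where they do the work, as an engineer would, in place of code of your own. Each camera call takes 0.05 s, during which the arm holds its last target. There are 200 camera calls.

## Working session

There is one attempt and no reset: what is moved stays moved. The work goes in short steps, Python scripts to look and compute and a shell command to move; the robot and the scene stay as the last step left them, time stands still between calls to the robot, and variables do not carry over. Pictures are saved under pics/ and viewed, at most 12 in all, crops included, and the job is handed in when it is done.

```bash
ls; mkdir -p pics
python3 - <<'E'
from plant import monitor, eyes
import cv2,numpy as np
for n in ("top","side"):
    im=eyes.read_camera(n); cv2.imwrite(f"pics/{n}0.png",im[...,::-1])
    p=eyes.camera_params(n); print(n,np.round(p["K"],1).tolist(),np.round(p["R"],3).tolist(),np.round(p["t"],3).tolist())
s=monitor.get_state(); print(s)
E
```

```text
pics
top [[399.0, 0.0, 318.0], [0.0, 399.0, 199.3], [0.0, 0.0, 1.0]] [[-0.03, -0.999, 0.027], [-0.995, 0.027, -0.093], [0.092, -0.029, -0.995]] [-0.004, 0.563, 1.006]
side [[411.0, 0.0, 312.9], [0.0, 411.0, 202.8], [0.0, 0.0, 1.0]] [[-0.845, -0.535, -0.016], [-0.351, 0.577, -0.737], [0.404, -0.617, -0.675]] [0.467, 0.281, 0.785]
{'time': 0.1, 'qpos': array([-1.35198056e+00,  2.87141562e-01,  1.57804658e+00,  3.18694820e-05,
        1.27859260e+00, -1.50011734e-01]), 'dq': array([-0.00112535, -0.00174155, -0.00253758, -0.00258572,  0.00088053,
       -0.00058623]), 'joint_efforts': array([ 4.18808286e-04, -4.07297266e+01, -2.93698579e+01, -1.43907509e-04,
        3.44064072e-03, -1.09912779e-05]), 'eef_pos': array([ 0.24325703, -0.62904687,  0.2490338 ]), 'tcp_rot': array([ 9.83044176e-01,  1.83365620e-01, -2.23845882e-05, -1.09391909e-03]), 'contact_force': array([ 0.34538202, -0.02251236,  0.06723904]), 'wrist_torque': array([-0.00697529,  0.00772781,  0.0791177 ]), 'finger_force': 0.0, 'opening': 0.9987724110796788}
```

View pics/top0.png

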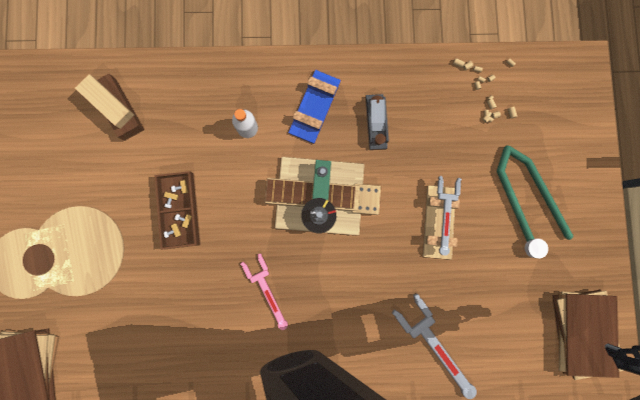

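View pics/side0.png

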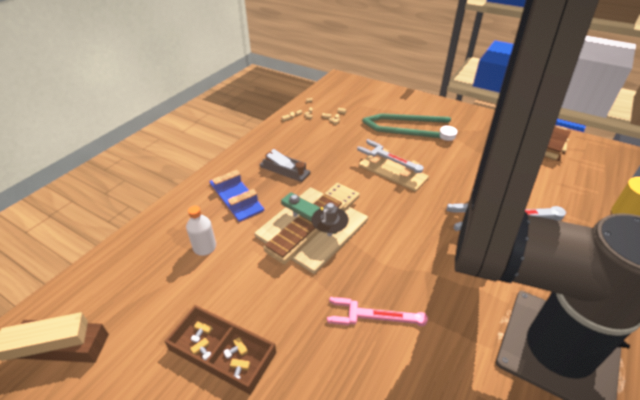

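The top view shows the jig with its nut on the black dial at about (319,215). The real wrench is on the wooden rest at about (447,180) for the jaw and (441,250) for the handle end. The pink and the large grey wrenches are decoys. Next I'll measure up close.

```bash
cat > h.py <<'E'
import numpy as np, cv2
from plant import monitor, eyes
from scipy.spatial.transform import Rotation as Ro
def cast(p,uv,z):
    K,R,t=[np.asarray(p[k],float) for k in "KRt"]
    d=R.T@np.linalg.solve(K,[*uv,1.]); c=-R.T@t
    return c+d*(z-c[2])/d[2]
def proj(p,X):
    q=np.asarray(p["K"])@(np.asarray(p["R"])@X+p["t"]); return q[:2]/q[2]
def tool(target,yaw=None):
    """rows (units) from present pose to target xyz; yaw= world angle of tool y (closing line)"""
    s=monitor.get_state(); R=Ro.from_quat(s["tcp_rot"])
    d=R.inv().apply(np.asarray(target)-s["eef_pos"])/0.4
    return np.round(d,4)
def state():
    s=monitor.get_state(); R=Ro.from_quat(s["tcp_rot"]).as_matrix()
    print("t",round(s["time"],2),"pos",np.round(s["eef_pos"],4),"yaw_y",round(np.degrees(np.arctan2(R[1,1],R[0,1])),2),"zt",np.round(R[:,2],3),"F",np.round(s["contact_force"],1),"op",round(s["opening"],3),"ff",round(s["finger_force"],1),"q",np.round(s["qpos"],2))
E
python3 - <<'E'
from h import *
im=eyes.read_camera("top"); p=eyes.camera_params("top")
a=cv2.resize(im[150:260,260:390],None,fx=6,fy=5.4,interpolation=cv2.INTER_CUBIC)[:, :780]
a=cv2.resize(im[170:245,270:370],None,fx=4,fy=4,interpolation=cv2.INTER_CUBIC)
b=cv2.resize(im[170:265,415:475],None,fx=4,fy=4,interpolation=cv2.INTER_CUBIC)
c=np.zeros((400,660,3),np.uint8); c[:300,:400]=a; c[:380,410:650]=b
cv2.imwrite("pics/z1.png",c[...,::-1])
print("nut",cast(p,(319,215),.066), "jaw",cast(p,(449,186),.05),"end",cast(p,(444,250),.05))
# red label on wrench and dial line
hsv=cv2.cvtColor(im,cv2.COLOR_RGB2HSV)
m=((hsv[...,0]<8)|(hsv[...,0]>172))&(hsv[...,1]>150)&(hsv[...,2]>120)
n,l,st,ce=cv2.connectedComponentsWithStats(m.astype(np.uint8))
print(np.hstack([st,ce])[1:].round(1))
E
```

```text
nut [ 0.51985261 -0.02042478  0.066     ] jaw [ 0.58541046 -0.3557227   0.05      ] end [ 0.42352753 -0.33313498  0.05      ]
[[328.  210.    7.    4.   15.  331.2 211.8]
 [445.  213.    4.   22.   63.  446.5 223.5]
 [265.  290.   12.   22.   67.  270.4 300. ]
 [435.  345.   23.   30.  148.  446.1 359.7]]
```

View pics/z1.png

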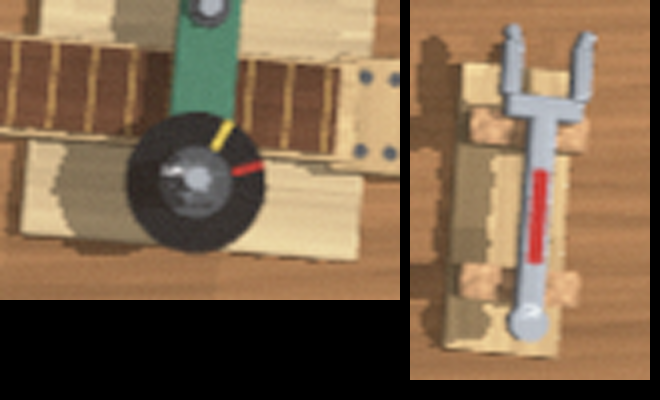

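Zoomed: the dial centre is at full-image pixel (319,215), the pointer points image-left, yellow lies upper right and red lies right. I'll cast these to get headings.

Run:
```python
from h import *
p=eyes.camera_params("top")
f=lambda u,v,z:cast(p,(270+u/4,170+v/4),z)[:2]
c=f(196,181,.064)
for n,(u,v) in dict(yel=(224,135),red=(248,168)).items():
    d=f(u,v,.064)-c; print(n,np.degrees(np.arctan2(d[1],d[0])))
b=f(22,232,.015)-f(358,260,.015); print("board y",np.degrees(np.arctan2(b[1],b[0])))
print("dial c",c,"stud",f(198,178,.11),"cap",f(211,3,.077))
d=f(172,170,.102)-f(198,178,.11);print("pointer",np.degrees(np.arctan2(d[1],d[0])))
g=lambda u,v,z:cast(p,(415+(u-410)/4,170+v/4),z)[:2]
e=g(529,321,.05);r=g(538,216,.05);j=g(547,65,.05);print("wrench end,label,jaw",e,r,j, np.degrees(np.arctan2(*(j-e)[::-1])))
w=eyes.camera_params("wrist");R=Ro.from_quat(monitor.get_state()["tcp_rot"]).as_matrix();s=monitor.get_state()
print("cam in tool",R.T@(-w["R"].T@w["t"]-s["eef_pos"]),"axes",np.round(R.T@w["R"].T,2))
d=R.T@(np.r_[c,.25]-s["eef_pos"])/.4;print(d);state()
```

```text
yel -33.02945925771907
red -77.60301029855236
board y 83.55404374552694
dial c [ 0.51933799 -0.02046784] stud [ 0.51866415 -0.02028446] cap [ 0.62863073 -0.03268767]
pointer 69.4931564249884
wrench end,label,jaw [ 0.42284448 -0.33500273] [ 0.48861971 -0.34470425] [ 0.58474982 -0.35632874] -7.503744585862814
cam in tool [ 8.30354321e-02 -8.40521053e-06 -1.23671606e-01] axes [[-0.   -0.95 -0.32]
 [ 1.   -0.   -0.  ]
 [ 0.   -0.32  0.95]]
[ 1.19240848e+00 -1.17049174e+00  6.19570385e-04]
t 0.15 pos [ 0.2432 -0.6291  0.2493] yaw_y -68.87 zt [-0.     0.002 -1.   ] F [-0.1  0.   0.2] op 1.001 ff 0.0 q [-1.35  0.29  1.58  0.    1.28 -0.15]
```

```bash
python3 -m handwheel '[[1,-1,0,0,0,-0.433,1],[1,-1,0,0,0,-0.433,1],[1,-1,0,0,0,-0.433,1],[1,-1,0,0,0,-0.433,1],[1,-1,0,0,0,-0.433,1],[1,-1,0,0,0,-0.433,1],[1,-1,0,0,0,-0.433,1],[1,-1,0,0,0,-0.433,1],[1,-1,0,0,0,-0.433,1],[1,-1,0,0,0,-0.433,1],[1,-1,0,0,0,-0.433,1]]' 40
python3 - <<'E'
from h import *
state(); print(tool([.519,-.0205,.20]))
E
```

```text
time: 1.52
eef_pos: [0.4721, -0.112, 0.2501]
tcp_rot: [0.648, 0.761, -0.0, -0.0]
contact_force: [0.4, 0.1, 0.5]
opening: 0.998
finger_force: 0.0
t 1.52 pos [ 0.4721 -0.112   0.2501] yaw_y 9.14 zt [-0.001 -0.    -1.   ] F [0.4 0.1 0.5] op 0.998 ff 0.0 q [-0.44 -0.14  2.03 -0.    1.25 -0.6 ]
[0.2073 0.1521 0.1251]
```

```bash
python3 -m handwheel '[[0.207,0.152,0.125,0,0,0,1],[0.207,0.152,0.125,0,0,0,1],[0.207,0.152,0.125,0,0,0,1],[0.207,0.152,0.125,0,0,0,1]]'
python3 - <<'E'
from h import *
state(); p=eyes.camera_params("wrist"); im=eyes.read_camera("wrist"); np.savez("w1.npz",im=im,**p)
print(proj(p,np.array([.519,-.0205,.102])))
cv2.imwrite("pics/w1.png",im[...,::-1])
E
```

```text
time: 2.02
eef_pos: [0.5192, -0.0225, 0.2005]
tcp_rot: [0.65, 0.76, -0.0, 0.0]
contact_force: [0.6, 0.4, 0.4]
opening: 1.004
finger_force: 0.0
t 2.02 pos [ 0.5192 -0.0225  0.2005] yaw_y 8.97 zt [-0.    -0.001 -1.   ] F [0.6 0.4 0.4] op 1.004 ff 0.0 q [-0.24 -0.01  2.   -0.    1.15 -0.39]
[319.39750705 208.36936936]
```

View pics/w1.png

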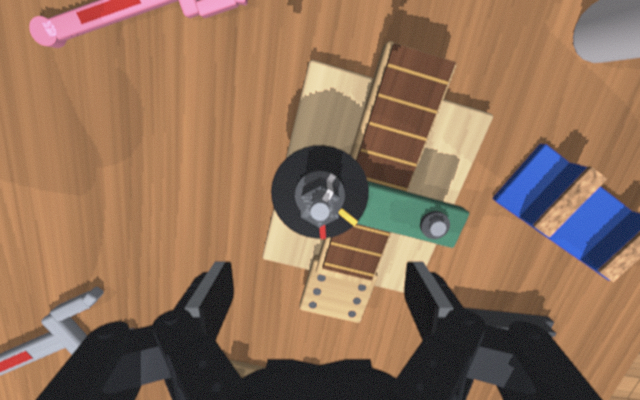

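The wrist view has the nut's stud end at about (320,211), the dial around (320,192), a red line at (323,232), a yellow line at (348,217) and the white pointer near (330,183). I'll zoom to read the pointer.

Run:
```python
from h import *
d=np.load("w1.npz"); im=d["im"]; p={k:d[k] for k in "KRt"}
c=cv2.resize(im[140:245,265:375],None,fx=5,fy=5,interpolation=cv2.INTER_CUBIC)
cv2.imwrite("pics/w1z.png",c[...,::-1])
hsv=cv2.cvtColor(im,cv2.COLOR_RGB2HSV)
# dial centre at z .064..: dark circle; stud end
y=(hsv[...,0]>20)&(hsv[...,0]<35)&(hsv[...,1]>150)&(hsv[...,2]>150); y[:,:330]=0;y[:200]=0;y[230:]=0;y[:,362:]=0
r=((hsv[...,0]<8)|(hsv[...,0]>172))&(hsv[...,1]>170)&(hsv[...,2]>120); r[:215]=0;r[245:]=0;r[:,:310]=0;r[:,335:]=0
for n,m in (("y",y),("r",r)):
    v,u=np.nonzero(m); print(n,len(u),u.mean(),v.mean(),cast(p,(u.mean(),v.mean()),.064))
print("stud",cast(p,(319.8,211),.110))
```

```text
y 31 345.83870967741933 214.5483870967742 [ 0.54642095 -0.03645869  0.064     ]
r 43 322.30232558139534 231.86046511627907 [ 0.52764378 -0.05719927  0.064     ]
stud [ 0.51916315 -0.01966484  0.11      ]
```

View pics/w1z.png

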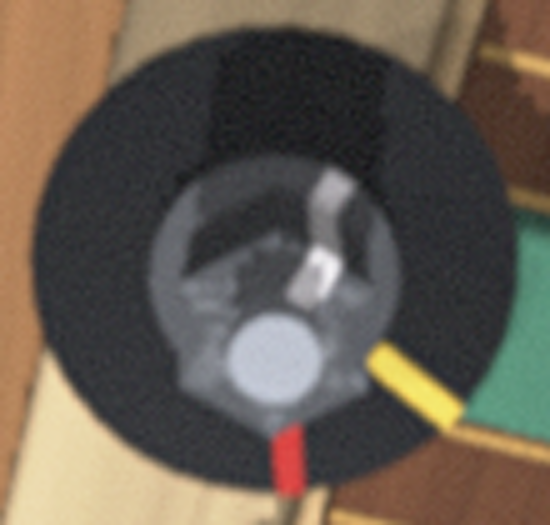

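The zoom shows the top stripe running from (306,292) to (323,262) and the flange stripe end at (338,185), with the stud end at (275,358), all in zoomed pixels.

Run:
```python
from h import *
d=np.load("w1.npz"); p={k:d[k] for k in "KRt"}
f=lambda u,v,z:cast(p,(265+(u-2)/5,140+(v-2)/5),z)[:2]
A=f(275,358,.110); ang=lambda v:np.degrees(np.arctan2(v[1],v[0]))
print("axis stud",A,"dial c",f(275,258,.064))
for z in (.100,.102):print(ang(f(323,262,z)-f(306,292,z)),ang(f(315,277,z)-A))
print(ang(f(338,185,.072)-A))
for C in (A,):
  print("yel",ang(np.array([.5464,-.0365])-C),"red",ang(np.array([.5276,-.0572])-C))
print(tool([A[0],A[1],.102]))
```

```text
axis stud [ 0.51903823 -0.01984895] dial c [ 0.51884581 -0.01789533]
70.9579849962198 66.2020947231868
70.9579849962201 68.06700582570045
66.95015122716407
yel -31.32267485405667 red -77.08944683456019
[7.500e-03 1.000e-04 2.474e-01]
```

```bash
python3 -m handwheel '[[0.0075,0,0.13,0,0,0.005,1],[0.0075,0,0.2,0,0,0.005,1],[0.0075,0,0.258,0,0,0.005,1],[0.0075,0,0.258,0,0,0.005,1],[0.0075,0,0.258,0,0,0.005,-1],[0.0075,0,0.258,0,0,0.005,-1],[0.0075,0,0.258,0,0,0.005,-1],[0.0075,0,0.258,0,0,0.005,-1],[0.0075,0,0.258,0,0,0.005,-1],[0.0075,0,0.258,0,0,0.005,-1]]' 40
python3 -c "
from h import *
state()"
```

```text
time: 3.32
eef_pos: [0.5194, -0.0182, 0.0984]
tcp_rot: [0.655, 0.756, 0.0, 0.001]
contact_force: [-3.0, -0.6, 5.3]
opening: 0.337
finger_force: 41.3
t 3.33 pos [ 0.5194 -0.0182  0.0984] yaw_y 8.14 zt [ 0.001 -0.    -1.   ] F [-3.  -0.6  5.3] op 0.337 ff 41.3 q [-0.23  0.13  2.07 -0.    0.95 -0.37]
```

```bash
python3 -m handwheel '[[0,0,0.001,0,0,0.046,-1],[0,0,0.001,0,0,0.092,-1],[0,0,0.002,0,0,0.138,-1],[0,0,0.003,0,0,0.183,-1],[0,0,0.004,0,0,0.229,-1],[0,0,0.004,0,0,0.275,-1],[0,0,0.005,0,0,0.321,-1],[0,0,0.006,0,0,0.367,-1],[0,0,0.007,0,0,0.412,-1],[0,0,0.008,0,0,0.458,-1],[0,0,0.008,0,0,0.504,-1],[0,0,0.009,0,0,0.55,-1]]' 60
python3 -m handwheel '[[0,0,0,0,0,0,-1],[0,0,0,0,0,0,-1],[0,0,0,0,0,0,-1]]'
python3 - <<'E'
from h import *
state(); p=eyes.camera_params("wrist"); im=eyes.read_camera("wrist"); np.savez("w2.npz",im=im,**p)
A=np.array([.519,-.0195]);u,v=proj(p,np.r_[A,.1]).astype(int);print(u,v)
t=eyes.read_camera("top"); pt=eyes.camera_params("top")
c=np.zeros((600,800,3),np.uint8)
a=cv2.resize(im[max(0,v-60):v+60,u-80:u+80],(800,600)) 
cv2.imwrite("pics/w2.png",cv2.resize(a,(640,480))[...,::-1])
E
```

```text
time: 4.82
eef_pos: [0.5207, -0.0194, 0.095]
tcp_rot: [1.0, -0.008, 0.003, 0.002]
contact_force: [2.1, -3.7, 3.3]
opening: 0.338
finger_force: 61.6
time: 5.2
eef_pos: [0.5207, -0.0193, 0.095]
tcp_rot: [1.0, -0.007, 0.003, 0.001]
contact_force: [1.2, -4.9, 3.5]
opening: 0.343
finger_force: 61.8
t 5.2 pos [ 0.5207 -0.0193  0.095 ] yaw_y -90.75 zt [ 0.005 -0.003 -1.   ] F [ 1.2 -4.9  3.5] op 0.343 ff 61.8 q [-0.23  0.13  2.07 -0.    0.94  1.35]
318 291
```

View pics/w2.png

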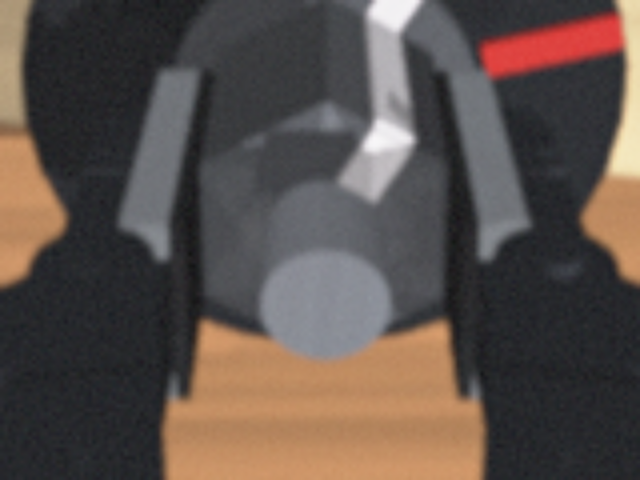

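The pointer sits with the grasp at about 1.99 rad, with the red line beyond it. Releasing, lifting and going to the wrench.

```bash
python3 -m handwheel '[[0,0,0,0,0,0,1],[0,0,0,0,0,0,1],[0,0,0,0,0,0,1],[0,0,-0.1,0,0,0,1],[0,0,-0.26,0,0,0,1],[-0.061,0.2,-0.26,0,0,0.037,1],[-0.061,0.4,-0.26,0,0,0.037,1],[-0.061,0.8125,-0.26,0,0,0.037,1],[-0.061,0.8125,-0.26,0,0,0.037,1],[-0.061,0.8125,-0.26,0,0,0.037,1],[-0.061,0.8125,-0.26,0,0,0.037,1]]'
python3 - <<'E'
from h import *
state(); p=eyes.camera_params("wrist"); im=eyes.read_camera("wrist"); np.savez("w3.npz",im=im,**p)
pt=eyes.camera_params("top"); t=eyes.read_camera("top")
im=im.copy()
for X in ([.4922,-.3441,.05],[.5864,-.3565,.05],[.423,-.335,.05]): cv2.circle(im,tuple(int(v) for v in proj(p,np.array(X))),3,(0,255,0),1)
a=cv2.resize(t[175:255,270:370],None,fx=2,fy=2,interpolation=cv2.INTER_CUBIC)
c=np.zeros((400,800,3),np.uint8);c[:400,:600]=im[:,20:620];c[:160,600:800]=a
cv2.imwrite("pics/w3.png",c[...,::-1])
E
```

```text
time: 6.68
eef_pos: [0.489, -0.3458, 0.1972]
tcp_rot: [0.998, -0.067, -0.0, 0.0]
contact_force: [0.0, 0.2, -0.5]
opening: 1.0
finger_force: 0.0
t 6.67 pos [ 0.489  -0.3458  0.1972] yaw_y -97.68 zt [-0. -0. -1.] F [ 0.   0.2 -0.5] op 1.0 ff 0.0 q [-0.78  0.17  1.82 -0.    1.16  0.92]
```

View pics/w3.png

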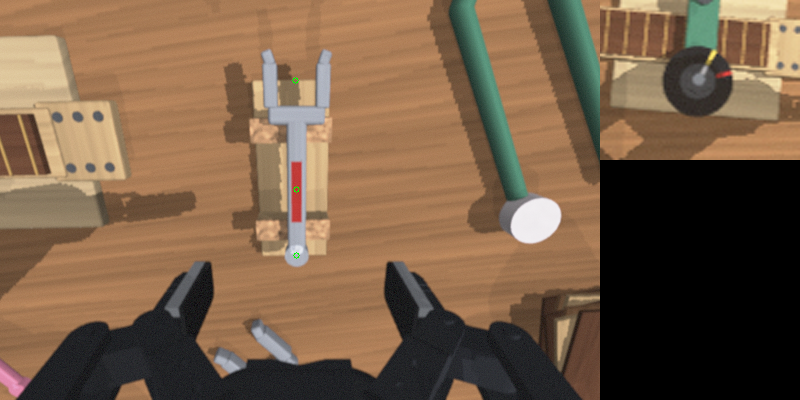

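The wrist view shows the wrench centreline at full-image column 317, the round end at row 255, the jaw centre at about row 81, and my markers on target. The inset shows the pointer at the yellow line.

Run:
```python
from h import *
d=np.load("w3.npz"); p={k:d[k] for k in "KRt"}
e=cast(p,(317,255),.05);j=cast(p,(317.3,81),.05); bt=cast(p,(317,107.5),.05); tp=cast(p,(317.5,50),.05)
dd=(j-e); yaw=np.arctan2(dd[1],dd[0]); print(e,j,bt,tp,np.degrees(yaw),np.linalg.norm(dd),np.linalg.norm(bt-e),np.linalg.norm(tp-e))
m=e+.07*np.array([np.cos(yaw),np.sin(yaw),0]); m[2]=.044; print(m,tool(m))
```

```text
[ 0.4232892  -0.33540508  0.05      ] [ 0.58559168 -0.35801115  0.05      ] [ 0.56465284 -0.3548739   0.05      ] [ 0.60873492 -0.36135476  0.05      ] -7.929346634810291 0.1638692463971454 0.14269798326388616 0.1872525076850815
[ 0.49261993 -0.34506171  0.044     ] [0.009  0.0029 0.3825]
```

```bash
python3 -m handwheel '[[0.009,0.003,0.15,0,0,0.001,1],[0.009,0.003,0.28,0,0,0.001,1],[0.009,0.003,0.382,0,0,0.001,1],[0.009,0.003,0.382,0,0,0.001,1],[0.009,0.003,0.382,0,0,0.001,-1],[0.009,0.003,0.382,0,0,0.001,-1],[0.009,0.003,0.382,0,0,0.001,-1],[0.009,0.003,0.382,0,0,0.001,-1],[0.009,0.003,0.382,0,0,0.001,-1],[0.009,0.003,0.382,0,0,0.001,-1],[0.009,0.003,0.382,0,0,0.001,-1],[0.009,0.003,0.382,0,0,0.001,-1]]' 100
python3 -c "
from h import *
state()"
```

```text
time: 8.28
eef_pos: [0.4937, -0.3447, 0.0464]
tcp_rot: [0.998, -0.067, 0.001, 0.0]
contact_force: [-1.4, 1.5, 6.7]
opening: 0.188
finger_force: 98.2
t 8.28 pos [ 0.4937 -0.3447  0.0464] yaw_y -97.68 zt [ 0.001 -0.001 -1.   ] F [-1.4  1.5  6.7] op 0.188 ff 98.2 q [-0.78  0.37  1.88  0.    0.89  0.93]
```

```bash
python3 -m handwheel '[[0,0,-0.05,0,0,0,-1],[0,0,-0.15,0,0,0,-1],[0,0,-0.284,0,0,0,-1],[0.02,-0.15,-0.284,0,0,-0.06,-1],[0.04,-0.28,-0.284,0,0,-0.12,-1],[0.06,-0.4,-0.284,0,0,-0.18,-1],[0.08,-0.52,-0.284,0,0,-0.24,-1],[0.095,-0.626,-0.284,0,0,-0.3,-1],[0.095,-0.626,-0.284,0,0,-0.355,-1],[0.095,-0.626,-0.284,0,0,-0.41,-1],[0.095,-0.626,-0.284,0,0,-0.465,-1],[0.095,-0.626,-0.284,0,0,-0.52,-1]]'
python3 -m handwheel '[[0,0,0,0,0,-0.06,-1],[0,0,0,0,0,-0.12,-1],[0,0,0,0,0,-0.18,-1],[0,0,0,0,0,-0.186,-1],[0,0,0,0,0,-0.186,-1]]'
python3 - <<'E'
from h import *
state(); print(tool([.5649,-.1015,.16])); p=eyes.camera_params("wrist"); im=eyes.read_camera("wrist"); np.savez("w4.npz",im=im,**p)
print(proj(p,np.array([.519,-.0195,.106])))
cv2.imwrite("pics/w4.png",im[...,::-1])
E
```

```text
time: 9.78
eef_pos: [0.5635, -0.101, 0.1582]
tcp_rot: [0.73, 0.684, -0.0, -0.0]
contact_force: [0.7, 0.1, -4.0]
opening: 0.191
finger_force: 98.3
time: 10.4
eef_pos: [0.5639, -0.1011, 0.1583]
tcp_rot: [0.506, 0.863, -0.0, -0.0]
contact_force: [-0.7, -0.4, -4.4]
opening: 0.188
finger_force: 98.3
t 10.4 pos [ 0.5639 -0.1011  0.1583] yaw_y 29.27 zt [-0.  0. -1.] F [-0.7 -0.4 -4.4] op 0.188 ff 98.3 q [-0.35  0.16  1.91 -0.    1.08 -0.87]
[-0.002   0.0017 -0.0042]
[320.64238512  80.37431455]
```

View pics/w4.png

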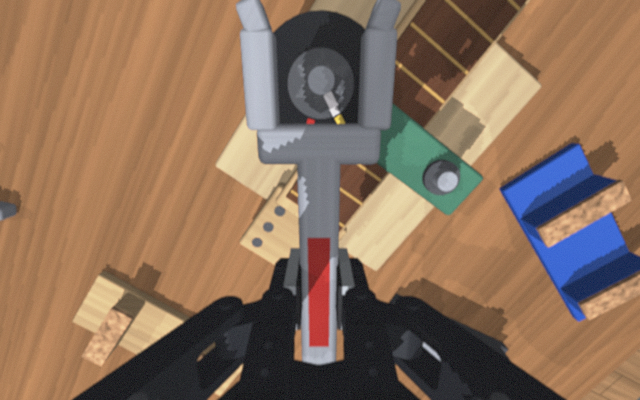

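The view shows the wrench held straight at column 319, with the jaw bottom edge at row ~126, inner faces at columns ~277 and ~361, and the nut stud at (320,80) between the prongs.

Run:
```python
from h import *
d=np.load("w4.npz"); p={k:d[k] for k in "KRt"}; im=d["im"]
T=np.array([.5639,-.1011]); h=np.radians(119.27); x=np.array([np.cos(h),np.sin(h)]); y=np.array([-x[1],x[0]])
g=cv2.cvtColor(im,cv2.COLOR_RGB2GRAY)
for v in (60,105): print(v,g[v,266:286:2],g[v,352:372:2])
print(g[116:170:2,305], g[116:170:2,325])
for n,(u,v,z) in dict(bot=(319.5,126,.162),back=(319,162,.15),l=(277,100,.162),r=(360.5,100,.162),l2=(277,60,.162),r2=(360.5,60,.162),stud=(320.5,80,.106)).items():
    q=cast(p,(u,v),z)[:2]; print(n,q.round(4),((q-T)@x).round(4),((q-T)@y).round(4))
```

```text
60 [190 186 159 130  92  83  48  48  49  48] [ 33  36  38  42  64  83  95 111 125 127]
105 [187 185 180 160 129  92  76  56  44  50] [ 32  33  34  55  80  88 109 121 126 126]
[ 52  51  43  55  82 106 119 129 123 125 126 123 126 126 124 123 124 125
 125 127 123 124 121 124 126 124 123] [100  80  46  52  79 101 112 121 127 128 121 125 124 125 125 125 121 126
 128 128 126 123 125 124 122 120 122]
bot [ 0.5279 -0.0369] 0.0736 0.0
back [ 0.5358 -0.0514] 0.0571 0.0002
l [ 0.5092 -0.0364] 0.0832 0.0161
r [ 0.5368 -0.021 ] 0.0831 -0.0155
l2 [ 0.503  -0.0241] 0.0969 0.0155
r2 [ 0.5295 -0.0093] 0.0969 -0.0149
stud [ 0.5188 -0.0194] 0.0933 -0.0007
```

```bash
python3 -m handwheel '[[-0.001,0.002,0.05,0,0,0,-1],[-0.001,0.002,0.1,0,0,0,-1],[-0.001,0.002,0.135,0,0,0,-1],[-0.001,0.002,0.145,0,0,0,-1],[-0.001,0.002,0.155,0,0,0,-1],[-0.001,0.002,0.155,0,0,0,-1]]'
python3 - <<'E'
from h import *
state()
E
```

```text
time: 11.2
eef_pos: [0.5652, -0.1012, 0.0965]
tcp_rot: [0.504, 0.863, -0.0, 0.0]
contact_force: [0.8, -0.5, -3.4]
opening: 0.188
finger_force: 98.3
t 11.2 pos [ 0.5652 -0.1012  0.0965] yaw_y 29.41 zt [ 0. -0. -1.] F [ 0.8 -0.5 -3.4] op 0.188 ff 98.3 q [-0.35  0.24  1.93 -0.    0.96 -0.87]
```

```bash
python3 -m handwheel '[[0,0,0.01,0,0,0,-1],[0,0,0.02,0,0,0,-1],[0,0,0.027,0,0,0,-1],[0,0,0.027,0,0,0,-1]]'
python3 - <<'E'
from h import *
state()
s=monitor.get_state(); A=np.array([.519,-.0195]); P=s["eef_pos"][:2]; R=Ro.from_quat(s["tcp_rot"]).as_matrix()
for deg in range(5,56,5):
    th=-np.radians(deg); c,n=np.cos(th),np.sin(th)
    Q=A+np.array([[c,-n],[n,c]])@(P-A)
    dd=R.T@np.r_[Q-P,0]/.4; print(deg,dd.round(4)[:2],round(deg/180,4))
E
```

```text
time: 11.7
eef_pos: [0.5648, -0.101, 0.0851]
tcp_rot: [0.504, 0.863, -0.0, -0.0]
contact_force: [0.2, -0.2, -4.4]
opening: 0.185
finger_force: 98.3
t 11.7 pos [ 0.5648 -0.101   0.0851] yaw_y 29.41 zt [-0.001  0.    -1.   ] F [ 0.2 -0.2 -4.4] op 0.185 ff 98.3 q [-0.35  0.26  1.94  0.    0.94 -0.87]
5 [ 0.0009 -0.0204] 0.0278
10 [ 0.0036 -0.0406] 0.0556
15 [ 0.0081 -0.0605] 0.0833
20 [ 0.0142 -0.0799] 0.1111
25 [ 0.0221 -0.0988] 0.1389
30 [ 0.0315 -0.1168] 0.1667
35 [ 0.0425 -0.134 ] 0.1944
40 [ 0.0549 -0.1502] 0.2222
45 [ 0.0687 -0.1652] 0.25
50 [ 0.0838 -0.1789] 0.2778
55 [ 0.1    -0.1913] 0.3056
```

```bash
python3 -m handwheel '[[0.0009,-0.0204,0,0,0,0.0278,-1],[0.0036,-0.0406,0,0,0,0.0556,-1],[0.0081,-0.0605,0.001,0,0,0.0833,-1],[0.0142,-0.0799,0.001,0,0,0.1111,-1],[0.0221,-0.0988,0.002,0,0,0.1389,-1],[0.0315,-0.1168,0.002,0,0,0.1667,-1],[0.0425,-0.134,0.003,0,0,0.1944,-1],[0.0549,-0.1502,0.004,0,0,0.2222,-1],[0.0687,-0.1652,0.004,0,0,0.25,-1],[0.0687,-0.1652,0.004,0,0,0.25,-1],[0.0687,-0.1652,0.004,0,0,0.25,-1]]'
python3 - <<'E'
from h import *
state(); p=eyes.camera_params("wrist"); im=eyes.read_camera("wrist"); np.savez("w5.npz",im=im,**p)
u,v=proj(p,np.array([.519,-.0195,.096])); print(u,v)
v0=max(0,int(v)-75);c=cv2.resize(im[v0:v0+150,220:420],(800,600),interpolation=cv2.INTER_CUBIC); print(v0)
cv2.imwrite("pics/w5.png",c[...,::-1])
E
```

```text
time: 13.08
eef_pos: [0.4944, -0.1095, 0.0842]
tcp_rot: [0.796, 0.605, 0.0, 0.0]
contact_force: [-0.3, 0.8, -2.3]
opening: 0.188
finger_force: 98.3
t 13.07 pos [ 0.4944 -0.1095  0.0842] yaw_y -15.54 zt [ 0.001  0.    -1.   ] F [-0.3  0.8 -2.3] op 0.188 ff 98.3 q [-0.42  0.12  2.1   0.    0.91 -0.15]
318.27415114007255 67.67377730796686
0
```

View pics/w5.png

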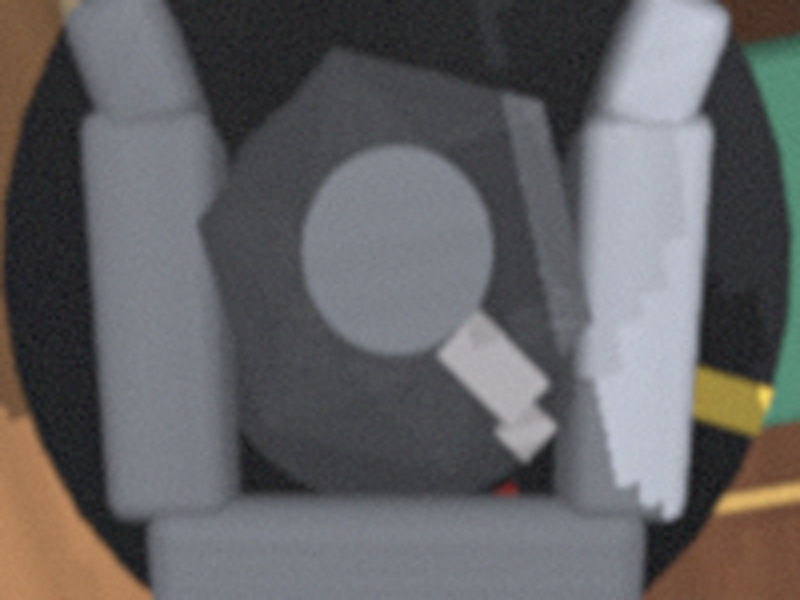

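The wrench is seated over the nut. The stripe runs from (460,333) to (530,405) in the zoom and the nut lags the wrench by about 13°, which is the jaw slack, so it's short of the red line at (508,490).

Run:
```python
from h import *
d=np.load("w5.npz"); p={k:d[k] for k in "KRt"}
f=lambda u,v,z:cast(p,(220+(u-2)/4,(v-2)/4),z)[:2]
ang=lambda v:np.degrees(np.arctan2(v[1],v[0]))
A=f(397,250,.104); z=.0965;print(A)
for q in (f(495,368,z)-A,f(530,405,z)-f(460,333,z),f(508,490,.064)-A): print(ang(q),"nut",np.radians(83.4-ang(q)))
s=monitor.get_state(); A=np.array([.519,-.0195]); P=s["eef_pos"][:2]; R=Ro.from_quat(s["tcp_rot"]).as_matrix()
for deg in range(3,24,3):
    th=-np.radians(deg); c,n=np.cos(th),np.sin(th)
    Q=A+np.array([[c,-n],[n,c]])@(P-A)
    print(deg,(R.T@np.r_[Q-P,0]/.4).round(4)[:2],round(deg/180,4))
```

```text
[ 0.51939558 -0.01866634]
-60.677693696824775 nut 2.514630133689473
-58.8811958297567 nut 2.48327533090408
-74.13769575049801 nut 2.74955148685127
3 [ 0.0003 -0.0122] 0.0167
6 [ 0.0012 -0.0244] 0.0333
9 [ 0.0027 -0.0365] 0.05
12 [ 0.0049 -0.0485] 0.0667
15 [ 0.0077 -0.0604] 0.0833
18 [ 0.0111 -0.0722] 0.1
21 [ 0.0151 -0.0837] 0.1167
```

```bash
python3 -m handwheel '[[0.0003,-0.0122,0,0,0,0.0167,-1],[0.0012,-0.0244,0,0,0,0.0333,-1],[0.0027,-0.0365,0.001,0,0,0.05,-1],[0.0049,-0.0485,0.001,0,0,0.0667,-1],[0.0077,-0.0604,0.001,0,0,0.0833,-1],[0.0099,-0.0683,0.001,0,0,0.0944,-1],[0.0099,-0.0683,0.001,0,0,0.0944,-1],[0.0099,-0.0683,0.001,0,0,0.0944,-1],[0.0099,-0.0683,0.001,0,0,0.0944,-1]]'
python3 - <<'E'
from h import *
state(); p=eyes.camera_params("wrist"); im=eyes.read_camera("wrist"); np.savez("w6.npz",im=im,**p)
c=cv2.resize(im[0:150,220:420],(800,600),interpolation=cv2.INTER_CUBIC)
cv2.imwrite("pics/w6.png",c[...,::-1])
E
```

```text
time: 14.25
eef_pos: [0.4692, -0.0984, 0.0837]
tcp_rot: [0.877, 0.48, 0.001, 0.0]
contact_force: [3.8, 3.8, -3.3]
opening: 0.189
finger_force: 98.3
t 14.25 pos [ 0.4692 -0.0984  0.0837] yaw_y -32.59 zt [ 0.001  0.    -1.   ] F [ 3.8  3.8 -3.3] op 0.189 ff 98.3 q [-0.42  0.07  2.17  0.    0.91  0.15]
```

View pics/w6.png

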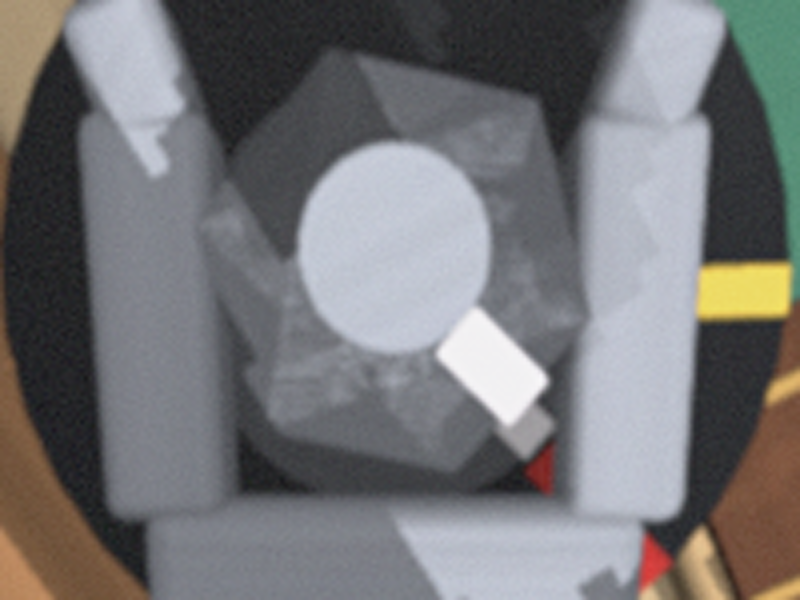

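The pointer now lines up with the red line. I'll back the wrench off 10° inside its slack, then lift it straight up.

```bash
python3 -m handwheel '[[0.0009,0.0204,0,0,0,-0.0278,-1],[0.0036,0.0406,0,0,0,-0.0556,-1],[0.0036,0.0406,0,0,0,-0.0556,-1],[0.0036,0.0406,-0.02,0,0,-0.0556,-1],[0.0036,0.0406,-0.04,0,0,-0.0556,-1],[0.0036,0.0406,-0.07,0,0,-0.0556,-1],[0.0036,0.0406,-0.12,0,0,-0.0556,-1],[0.0036,0.0406,-0.19,0,0,-0.0556,-1],[0.0036,0.0406,-0.19,0,0,-0.0556,-1]]'
python3 - <<'E'
from h import *
state(); print(tool([.4937,-.3447,.16]),tool([.4937,-.3447,.0464]))
p=eyes.camera_params("wrist"); im=eyes.read_camera("wrist"); np.savez("w7.npz",im=im,**p)
E
```

```text
time: 15.42
eef_pos: [0.4848, -0.1066, 0.1628]
tcp_rot: [0.832, 0.555, 0.002, 0.003]
contact_force: [-0.4, 0.7, -4.1]
opening: 0.185
finger_force: 98.5
t 15.43 pos [ 0.4848 -0.1066  0.1628] yaw_y -22.55 zt [ 0.006 -0.003 -1.   ] F [-0.4  0.7 -4.1] op 0.185 ff 98.5 q [-0.42 -0.02  2.09 -0.    1.07 -0.03]
[-0.5412  0.2487  0.0087] [-0.5411  0.2469  0.2927]
```

```bash
python3 -m handwheel '[[-0.1,0.05,0,0,0,0.05,-1],[-0.2,0.1,0,0,0,0.1,-1],[-0.3,0.14,0,0,0,0.15,-1],[-0.4,0.18,0,0,0,0.2,-1],[-0.5,0.23,0,0,0,0.25,-1],[-0.541,0.248,0,0,0,0.3,-1],[-0.541,0.248,0,0,0,0.35,-1],[-0.541,0.248,0,0,0,0.4,-1],[-0.541,0.248,0,0,0,0.417,-1],[-0.541,0.248,0,0,0,0.417,-1],[-0.541,0.248,0,0,0,0.417,-1]]'
python3 - <<'E'
from h import *
state(); print(tool([.4937,-.3447,.0464]))
p=eyes.camera_params("wrist"); im=eyes.read_camera("wrist"); t=eyes.read_camera("top")
a=cv2.resize(t[175:255,270:370],None,fx=2,fy=2,interpolation=cv2.INTER_CUBIC)
c=np.zeros((400,800,3),np.uint8);c[:400,:600]=im[:,20:620];c[:160,600:800]=a
cv2.imwrite("pics/w8.png",c[...,::-1])
E
```

```text
time: 16.85
eef_pos: [0.4913, -0.3434, 0.1584]
tcp_rot: [0.998, -0.066, -0.001, -0.001]
contact_force: [-0.3, 0.4, -2.7]
opening: 0.183
finger_force: 98.5
t 16.85 pos [ 0.4913 -0.3434  0.1584] yaw_y -97.58 zt [-0.002  0.002 -1.   ] F [-0.3  0.4 -2.7] op 0.183 ff 98.5 q [-0.78  0.21  1.84  0.    1.09  0.92]
[0.007  0.0028 0.28  ]
```

View pics/w8.png

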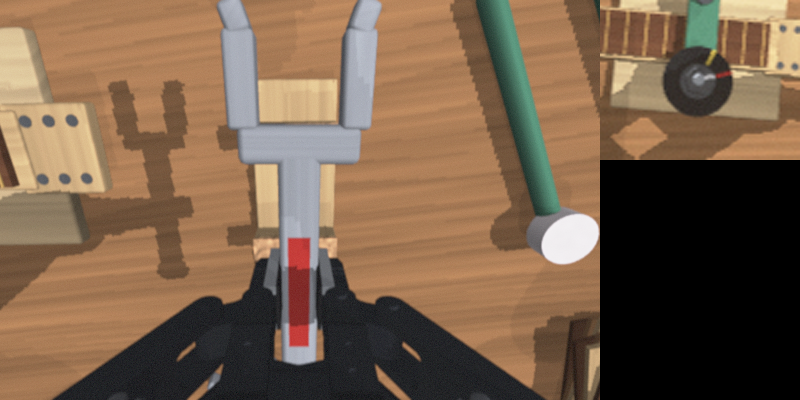

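The nut is at red in the inset and the wrench is aligned above its rest. Lowering it in two stages.

```bash
python3 -m handwheel '[[0.007,0.003,0.1,0,0,0,-1],[0.007,0.003,0.2,0,0,0,-1],[0.007,0.003,0.25,0,0,0,-1],[0.007,0.003,0.265,0,0,0,-1],[0.007,0.003,0.273,0,0,0,-1],[0.007,0.003,0.278,0,0,0,-1],[0.007,0.003,0.279,0,0,0,-1],[0.007,0.003,0.279,0,0,0,-1]]'
python3 -c "
from h import *
state()"
```

```text
time: 17.95
eef_pos: [0.4947, -0.3457, 0.0486]
tcp_rot: [0.998, -0.067, 0.0, 0.0]
contact_force: [0.8, -0.3, -3.8]
opening: 0.186
finger_force: 98.4
t 17.95 pos [ 0.4947 -0.3457  0.0486] yaw_y -97.63 zt [ 0.001 -0.001 -1.   ] F [ 0.8 -0.3 -3.8] op 0.186 ff 98.4 q [-0.78  0.37  1.87  0.    0.89  0.93]
```

```bash
python3 -m handwheel '[[0,0,0.003,0,0,0,-1],[0,0,0.006,0,0,0,-1],[0,0,0.006,0,0,0,-1]]'
python3 -m handwheel '[[0,0,0,0,0,0,-0.3],[0,0,0,0,0,0,0],[0,0,0,0,0,0,0.5],[0,0,0,0,0,0,1],[0,0,0,0,0,0,1],[0,0,0,0,0,0,1],[0,0,-0.1,0,0,0,1],[0,0,-0.25,0,0,0,1],[0,0,-0.38,0,0,0,1],[0,0,-0.38,0,0,0,1],[0,0,-0.38,0,0,0,1]]' 20
python3 - <<'E'
from h import *
state()
p=eyes.camera_params("wrist"); im=eyes.read_camera("wrist"); t=eyes.read_camera("top")
a=cv2.resize(t[175:255,270:370],None,fx=2,fy=2,interpolation=cv2.INTER_CUBIC)
c=np.zeros((400,800,3),np.uint8);c[:400,:600]=im[:,20:620];c[:160,600:800]=a
cv2.imwrite("pics/w9.png",c[...,::-1])
E
```

```text
time: 18.32
eef_pos: [0.4945, -0.3456, 0.0464]
tcp_rot: [0.998, -0.067, -0.0, 0.0]
contact_force: [-3.1, 1.6, 3.0]
opening: 0.192
finger_force: 99.3
time: 19.7
eef_pos: [0.4941, -0.3452, 0.197]
tcp_rot: [0.998, -0.067, -0.0, -0.0]
contact_force: [-0.1, 0.5, -0.4]
opening: 1.003
finger_force: 0.0
t 19.7 pos [ 0.4941 -0.3452  0.197 ] yaw_y -97.63 zt [-0.  0. -1.] F [-0.1  0.5 -0.4] op 1.003 ff 0.0 q [-0.78  0.18  1.81  0.    1.16  0.93]
```

View pics/w9.png

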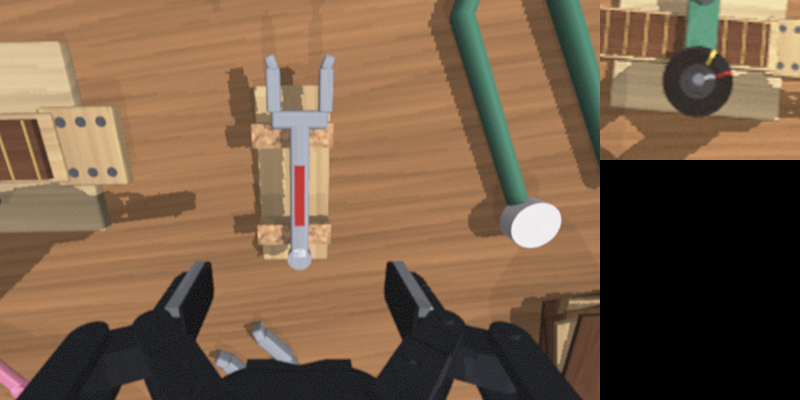

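The wrench lies flat across both supports at column 299, as it did at the start. The pointer is at red and the gripper is clear.

```bash
python3 -c "
from plant import ctrl
print(ctrl.sign_off())"
```

```text
the job is handed in; nothing more can be done
None
```

The job is handed in: the nut was turned by fingers to the yellow line and by wrench to the red line, the wrench is back on its rest, and nothing came near the glue bottle or plane; sign-off gave no verdict.

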